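# Hardness-check the three plain sides of a strut foot

### The arm

A 6-joint arm with a two-finger parallel gripper is mounted at the origin on the work surface. World frame = base frame: x ahead of the robot, y to its left, z up, the work surface at z = 0. Lengths are in m, angles in degrees, forces in N, time in s.
With the tool pointing down it reaches from about 0.4 to 0.825 m from the base axis. Payload 7 kg.
Tool frame: the origin (TCP) lies on the centre line of the jaws, within the pads' length; the fingertips stand 19 mm ahead of it and the grasp point (between the pads) is the TCP (r.tips_ahead is the distance from the TCP to the fingertips, in m); z points along the fingers, y is the line along which they close (so a half turn about z gives the same grasp; the last joint's range is limited). The gripper opens to 88 mm and grips with 3 to 60 N. Pads are 19 mm wide; open, the fingers measure 130 mm over their backs; the gripper's body (78 mm by 193 mm) begins 47 mm behind the grasp point.
Start: joints at [-51.56, 20.546, 0.682, 0, -70.136, -16.507], TCP at [0.252, -0.626, 0.246] pointing down, gripper open.
Joint ranges: [-176.03, 176.03], [-82.01, 121.73], [-58.28, 71.71], [-173.87, 95.51], [-174.79, -0.11], [-173.66, 173.66]. Speed limits (degrees/s): [136.94, 136.94, 172.46, 180, 180, 180].

### API

Orientations are given as [roll, pitch, yaw] about the fixed x, y, z axes, in that order (R = Rz(yaw) Ry(pitch) Rx(roll)).
In Python, from plant import r, viewer, close_job gives the robot as it stands. The module is installed in compiled form; this text tells all that it offers.
- The arm moves only by the tool arm_command, never from a script. Its arguments are lists of equal length, an entry for each row: "travel": the shift along the world's x, y, z scaled (see below), a list of three; "delta_rot": the turn, a rotation vector about the world's x, y, z scaled (see below), a list of three. In form: {"travel": [[dx, dy, dz], ...], "delta_rot": [[rx, ry, rz], ...]}. A call has 1 to 20 rows; each row is the pose to reach, as a shift and turn from the pose commanded when the call began; what a row does not reach only later rows make up. The controller multiplies each number of a shift by 0.5 m and each number of a turn by 90 degrees. A row lasts 1/8 s, in which the tool goes at most 62.5 mm and 10.7 degrees, less where a joint would pass 70% of its speed; a pose out of reach is approached as far as the arm can. A call with a number of a shift or a turn outside -1 to 1 is refused whole. A call with a gripper value outside its range is refused whole. "grip" is the opening, from 0 (shut) to 1 (fully open), set as the call begins (left out, the last holds). The fingers move at their own pace and stop on an object; "newtons" is the grip in N (left out, the last holds). Time passes only in rows, so rows that repeat a pose let the fingers close. It gives the time, the measured TCP pose, the force, the opening and the grip force at its end, in the units of the state.
- r.get_state(): the state, without advancing time (a new reading comes with each control period).
- viewer.capture(name): name is "scene" or "side" or "wrist"; returns a dict with "img" (384x512x3 uint8, red, green, blue), "camera_matrix" (3x3 intrinsics, pixels), "distortion" ([k1, k2, p1, p2, k3] as OpenCV has them; the pictures are not rectified), "R" (3x3) and "t" (3): a world point X has camera coordinates R X + t; the wrist camera has in their place "mount" (4x4, takes a point from camera to tool coordinates, whose origin is the TCP and whose axes are the flange's). Camera axes: x right, y down, z forward; pixel columns grow to the right and rows downward; lengths in m; the calibration is good to about 2 mm. A picture is of the moment at which its call begins: read the wrist's pose just before it. There is no depth.
- close_job(): hands the job in; it is judged then, once.
The state is a dict: "time_s": time; "joints": joint angles; "qd": joint speeds; "joint_torque": joint torques, N m; "tcp_pos": TCP position; "eef_rot": TCP orientation; "contact_force": force on the tool from outside, world axes, zero at the start; "moment": the same for the moment, N m; "gripper_width": finger opening in m; "gripper_force": force on a finger pad.
Only numpy, scipy, OpenCV 4.12 (cv2) and the standard library are available. Lean on these libraries where they do the work, as an engineer would, in place of code of your own. Each camera call takes 0.05 s, during which the arm holds its last target. There are 200 camera calls.

### The job

Pull the aluminium strut foot up out of its catch and press the spots on its three plain sides, one after another, squarely against the tester's stylus, going round clockwise as seen from above from the ear: each time push the stylus, with nothing but the foot, in more than half of its 10 mm travel and pause a moment, but gently, under 25 N. Then set the foot down gently, standing upright on the floor of the black tray, let go, and leave the other things on the bench where they are.

Things in the scene. Friction and masses are not known exactly. Their poses are not given: they have to be found in the camera images.
- foot: Strut foot, loose cast aluminium, about 0.35 kg, clipped in the dock at the start. Origin: centre of its underside, z up. Square block 44 x 44 x 38 mm high, 45-degree shoulders on its +y and -y sides, then a square shank 26 x 26 mm, free from 62 to 105 mm (top). The block's -x side has an ear, a plate 8 mm thick (y), 28 high, reaching 48 mm from the axis. The other three sides are plain.
- side_one (a point): Centre of the dark round spot (18 mm across) on the foot's first plain side: the one next after the ear going clockwise seen from above; the block's +y side, at (0, 22, 19) mm in the foot's frame.
- side_two (a point): Centre of the spot on the second plain side, facing away from the ear: the block's +x side, at (22, 0, 19) mm.
- side_three (a point): Centre of the spot on the third plain side: the block's -y side, at (0, -22, 19) mm.
- tester: Bench hardness tester, fixed: grey head 90 mm deep (x), 70 wide, 140 high (dial on top to 148 mm), on a plate 150 x 100 x 14 mm. Origin: centre of its underside. A stylus points level out of its front, along its -x, 100 mm above the table. It stands to the robot's right, the stylus pointing roughly to the robot's left.
- mouth (a point): Where the stylus axis leaves the tester's front face: 45 mm from the tester's origin along its -x, 100 mm high. The free tip of the 10 mm thick stylus stands 30 to 48 mm in front of this point, its 22 mm thick guide ending 12 mm behind the tip; how far out differs from run to run, is not reported and must be felt or seen.
- stylus (a joint): How far the stylus is pressed into the tester, m: 0 free, 0.010 against its stop. Spring-loaded: about 2 N to start, 6 N at 0.005, 10 N at the stop, where it becomes rigid. Springs back by itself.
- dock: Roller-catch holder, fixed: plate 110 (x) x 140 (y) x 8 mm; origin: centre of its underside. The foot stands on the plate (8 mm up), ear along the dock's -x (roughly to the robot's left), same yaw. Two posts at +y and -y, 60 mm high, carry sprung rollers that snap over the foot's shoulders. A straight pull up of 10 to 15 N frees it after some 8 mm; all is clear after 60 mm.
- tray: Low black tray with a rubber floor, fixed, 170 (x) x 190 (y) mm, rim 18 mm high, walls 5 mm, inner floor at 5 mm. Origin: centre of its underside. Dock and tray change places from run to run.
- spring: Bystander: yellow coil spring, standing, 71 mm diameter, 80 mm high; origin under its centre.
- collar: Bystander: flat aluminium ring, 68 mm diameter, 14 mm high; origin under its centre.
- spanner: Bystander: steel spanner 170 mm long, lying; origin at its middle.
- driver: Bystander: screwdriver 200 mm long, lying; origin at its middle.
- spray: Bystander: can 54 mm diameter, 130 mm high; origin under its centre.
- grease: Bystander: jar 64 mm diameter, 70 mm high; origin under its centre.

How it is judged (in metres and radians):
On the way, in this order (a step that is already met when the one before it is completed fails the run):
1. the foot is pulled up clear of the dock (z of foot in the frame of dock above 0.06 m).
2. the first plain side is pressed squarely on the stylus, in by more than 5 mm (value of joint stylus above 0.005 m and contact force between tester and foot above 1 N and x of side_one in the frame of tester between -0.098 and -0.05 m and y of side_one in the frame of tester between -0.009 and 0.009 m and z of side_one in the frame of tester between 0.091 and 0.109 m and angle between the y axis of foot and the x axis of tester, either way round below 0.15 rad), for 0.2 s.
3. then the second side, opposite the ear (value of joint stylus above 0.005 m and contact force between tester and foot above 1 N and x of side_two in the frame of tester between -0.098 and -0.05 m and y of side_two in the frame of tester between -0.009 and 0.009 m and z of side_two in the frame of tester between 0.091 and 0.109 m and angle between the x axis of foot and the x axis of tester, either way round below 0.15 rad), for 0.2 s.
4. then the third side (value of joint stylus above 0.005 m and contact force between tester and foot above 1 N and x of side_three in the frame of tester between -0.098 and -0.05 m and y of side_three in the frame of tester between -0.009 and 0.009 m and z of side_three in the frame of tester between 0.091 and 0.109 m and angle between the y axis of foot and the x axis of tester, either way round below 0.15 rad), for 0.2 s.
At the end, for the whole second after the job is handed in: The foot stands upright (within 0.08 rad) and at rest on the tray's floor (underside within 4 mm of it, its axis inside the walls), and the stylus is free again (under 2 mm) (x of foot in the frame of tray between -0.08 and 0.08 m and y of foot in the frame of tray between -0.09 and 0.09 m and z of foot in the frame of tray below 0.009 m and angle between foot's own z axis and vertical below 0.08 rad and linear speed of foot below 0.02 m/s and value of joint stylus below 0.002 m); the robot touches nothing.
It fails at once if the foot presses on the tester with more than 25 N (contact force between tester and foot above 25 N).
It fails at once if the foot is dropped or slammed into the tray (faster than 0.5 m/s close over its floor) (x of foot in the frame of tray between -0.08 and 0.08 m and y of foot in the frame of tray between -0.09 and 0.09 m and z of foot in the frame of tray below 0.025 m and linear speed of foot above 0.5 m/s).
It fails at once if the stylus is pushed with the robot itself (contact force between tester and the fingers above 5 N or contact force between tester and the arm above 5 N).
It fails at once if another thing on the bench is moved by more than 3 cm (distance of any of spring, collar, spanner, driver, spray, grease from where it was at the start of the episode above 0.03 m).
It also fails if it takes over 72 s, if anything falls off the work surface, if the arm or the gripper's body presses on something with over 40 N, if the wrist force passes 120 N, or if a joint passes its speed limit or range.

## Working session

There is one attempt and no reset: what is moved stays moved. The work goes in short steps, Python scripts to look and compute and a tool call to move; the robot and the scene stay as the last step left them, time stands still between calls to the robot, and variables do not carry over. Pictures are saved under pics/ and viewed, at most 12 in all, crops included, and the job is handed in when it is done.

Besides the shell and the picture viewer there is one more tool, called after ">>>" as a command line: name --argument value ..., lists and objects as JSON in quotes. arm_command: Moves the arm, as the interface text tells. Shifts and turns lie within -1 to 1; 1 stands for 0.5 m of shift or 90 degrees of turn. Its arguments: {"type":"object","properties":{"travel":{"type":"array"},"delta_rot":{"type":"array"},"grip":{"type":"number"},"newtons":{"type":"number"}},"required":["travel","delta_rot"]}

```bash
mkdir -p pics && python3 - <<'E'
from plant import r, viewer
import cv2,pickle
s=r.get_state();print(s)
for n in("scene","side","wrist"):
    c=viewer.capture(n);pickle.dump(c,open(f"{n}.pkl","wb"))
    cv2.imwrite(f"pics/{n}0.png",cv2.resize(c["img"][:,:,::-1],(800,600),interpolation=cv2.INTER_CUBIC))
    print({k:v for k,v in c.items() if k!="img"})
E
```

```text
{'time_s': 0.0, 'joints': array([-5.15596848e+01,  2.05926234e+01,  6.33760261e-01, -1.95765321e-02,
       -7.01340503e+01, -1.65060874e+01]), 'qd': array([ 0.05173725, -0.13826814,  0.02052212, -0.06580698,  0.11887406,
       -0.07418558]), 'joint_torque': array([-4.03969289e-04, -5.82724893e+01,  2.93044960e+01,  6.99740231e+00,
        6.80366720e-03, -1.69117775e-04]), 'tcp_pos': array([ 0.25194326, -0.62573801,  0.24461084]), 'eef_rot': array([ 1.79905687e+02, -8.75617516e-03, -1.58072432e+02]), 'contact_force': array([-0.16505572,  0.05839956, -0.49331122]), 'moment': array([-0.04850814,  0.02498946,  0.00184621]), 'gripper_force': 0.0, 'gripper_width': 0.08759741531988836}
{'camera_matrix': array([[459.46948508,   0.        , 257.18718229],
       [  0.        , 459.46948508, 197.17309151],
       [  0.        ,   0.        ,   1.        ]]), 'distortion': array([-0.18165744,  0.        ,  0.        ,  0.        ,  0.        ]), 'R': array([[-0.61361384,  0.78941766, -0.01725763],
       [ 0.63834044,  0.48308029, -0.59929535],
       [-0.46475751, -0.37875216, -0.80034196]]
[... 429 characters left out ...]
49477253, -0.66814163, -0.55568599]]), 't': array([0.48544552, 0.26361898, 0.78239142])}
{'camera_matrix': array([[311.09363308,   0.        , 253.74021141],
       [  0.        , 311.09363308, 194.1782912 ],
       [  0.        ,   0.        ,   1.        ]]), 'distortion': array([-0.06505045,  0.        ,  0.        ,  0.        ,  0.        ]), 'mount': array([[-2.15064253e-05, -9.57456817e-01, -2.88576581e-01,
         7.84896234e-02],
       [ 9.99999998e-01, -3.91038139e-06, -6.15517860e-05,
        -8.86017471e-04],
       [ 5.78047326e-05, -2.88576582e-01,  9.57456815e-01,
        -1.38484786e-01],
       [ 0.00000000e+00,  0.00000000e+00,  0.00000000e+00,
         1.00000000e+00]])}
```

View pics/scene0.png

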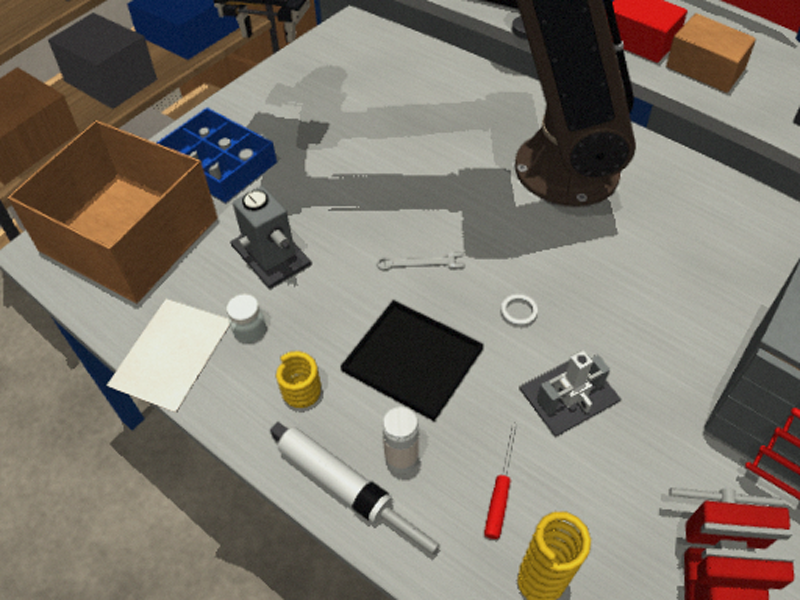

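View pics/side0.png

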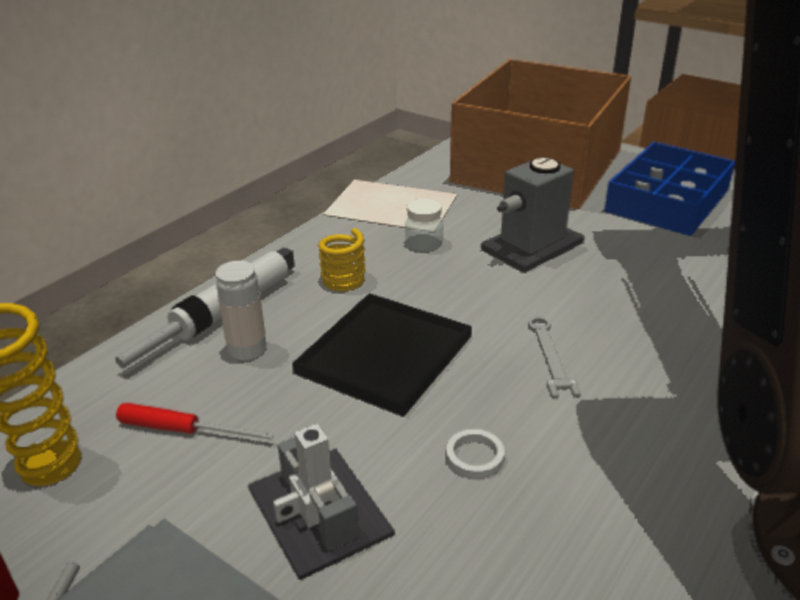

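```bash
python3 - <<'E'
import cv2,pickle,numpy as np
S=pickle.load(open("scene.pkl","rb"))["img"];D=pickle.load(open("side.pkl","rb"))["img"]
def crop(I,x,y,w=100,h=112):
    return cv2.resize(I[y:y+h,x:x+w,::-1],(w*4,h*4),interpolation=cv2.INTER_CUBIC)
def sv(n,a,b):
    o=np.hstack([a,b]).astype(float);o=np.clip(255*(o/255)**.6,0,255)
    cv2.imwrite(n,o)
sv("pics/dock.png",crop(S,318,190),crop(D,155,265))
sv("pics/tester.png",crop(S,130,100),crop(D,290,80))
E
```

```text
[ WARN:0@0.047] global loadsave.cpp:1063 imwrite_ Unsupported depth image for selected encoder is fallbacked to CV_8U.
```

View pics/dock.png

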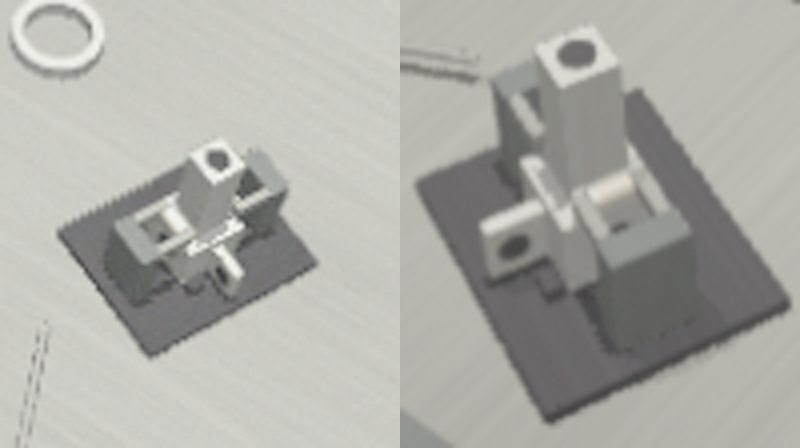

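View pics/tester.png

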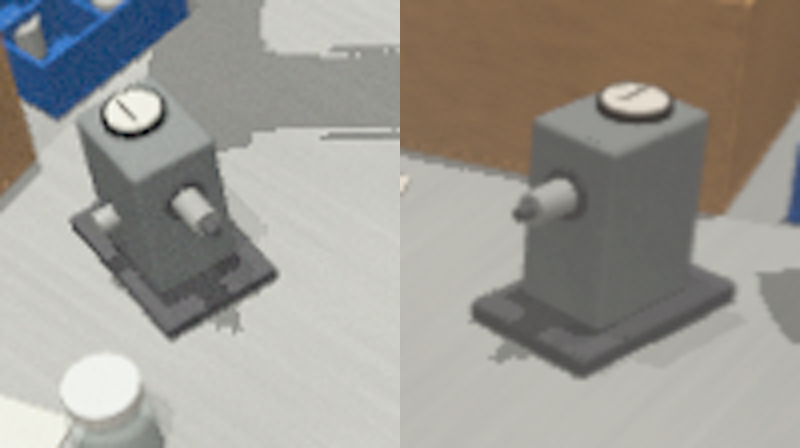

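```bash
cat > h.py <<'E'
import cv2,pickle,numpy as np
from scipy.optimize import least_squares
def proj(c,P): return cv2.projectPoints(np.array(P,float).reshape(-1,1,3),cv2.Rodrigues(c["R"])[0],c["t"],c["camera_matrix"],c["distortion"])[0].reshape(-1,2)
def fit(obs,x0):
    """obs: list (cam, [local pts mm], [px]); returns x,y,yaw"""
    def res(v):
        a=np.radians(v[2]);R=np.array([[np.cos(a),-np.sin(a),0],[np.sin(a),np.cos(a),0],[0,0,1]])
        return np.concatenate([(proj(c,(np.array(L)/1000)@R.T+[v[0],v[1],0])-p).ravel() for c,L,p in obs])
    s=least_squares(res,x0,x_scale=[.01,.01,1]);return s.x,res(s.x).reshape(-1,2)
def tri(cs,ps):
    f=lambda X:np.concatenate([(proj(c,[X])-p).ravel() for c,p in zip(cs,ps)])
    s=least_squares(f,[.5,0,.1]);return s.x,s.fun
E
python3 - <<'E'
from h import *
np.set_printoptions(precision=4,suppress=True)
S=pickle.load(open("scene.pkl","rb"));D=pickle.load(open("side.pkl","rb"))
px=lambda L,x,y,o=0:[((a-o)/4+x-.375,b/4+y-.375) for a,b in L]
sd=lambda L:px(L,318,190); dd=lambda L:px(L,155,265,400)
st=lambda L:px(L,130,100); dt=lambda L:px(L,290,80,400)
c=lambda a,b,z,s:[(i*a,j*b,z) for i,j in s]
dS=(S,c(55,70,8,[(1,1),(-1,1),(-1,-1)]),sd([(60,233),(152,353),(317,262)]))
dD=(D,c(55,70,8,[(-1,1),(-1,-1),(1,-1),(1,1)]),dd([(415,185),(547,415),(790,301),(640,93)]))
tS=(S,c(45,35,140,[(-1,1),(-1,-1),(1,1)])+c(75,50,14,[(-1,1),(-1,-1),(1,1)]),st([(137,180),(213,138),(82,125),(170,328),(277,268),(73,220)]))
tD=(D,c(45,35,140,[(-1,1),(-1,-1),(1,-1)])+c(75,50,14,[(-1,1),(-1,-1),(1,-1)]),dt([(533,118),(613,157),(707,117),(473,303),(583,366),(735,288)]))
for nm,o in(("dock",[dS,dD]),("tester",[tS,tD])):
    for q in([o[0]],[o[1]],o):
        v,e=fit(q,[.6,0,-90]);print(nm,v,np.abs(e).max())
    print(e)
print("foot top",tri([S,D],[sd([(218,160)]),dd([(577,52)])]))
print("stylus tip",tri([S,D],[st([(212,227)]),dt([(521,213)])]))
for a,b in(((342,368),(0,0)),):pass
print("tray",[tri([S,D],[np.array(p)*.64-.2,np.array(q)*.64-.2])[0] for p,q in(((342,368),(370,296)),((393,302),(471,330)),((483,346),(404,405)),((435,416),(294,364)))])
for n,p,q in(("collar",(519,310),(475,452)),("spring",(299,365),(343,245)),("spray",(400,420),(237,272)),("grease",(243,305),(424,210)),("driver",(505,470),(195,423)),("spanner",(422,263),(553,357))):
    print(n,*tri([S,D],[np.array(p)*.64-.2,np.array(q)*.64-.2]))
E
```

```text
dock [   0.4998    0.2904 -113.04  ] 0.9666036081108587
dock [   0.4967    0.2925 -113.5384] 1.3140971942269175
dock [   0.4976    0.2918 -113.5428] 1.6908497016636375
[[ 0.0738 -1.3932]
 [ 0.7333  0.5258]
 [ 1.6275 -0.3496]
 [-0.6801 -1.204 ]
 [-0.4842  0.7509]
 [ 0.8037 -0.4389]
 [-0.1253 -1.6908]]
tester [   0.5795   -0.3421 -103.6011] 2.3487520460368216
tester [   0.5764   -0.3389 -103.8751] 1.386943316676991
tester [   0.5783   -0.3415 -103.8271] 2.5515080529738157
[[ 0.2845  0.9719]
 [ 2.1438  0.0117]
 [-1.6389 -2.5515]
 [ 0.3101  1.093 ]
 [ 1.2941 -0.1434]
 [-0.2382 -0.7107]
 [-1.2683 -0.2012]
 [ 0.2203 -0.54  ]
 [ 1.115  -1.1424]
 [-1.4557 -0.3748]
 [-0.1548 -0.7506]
 [ 0.6421 -1.1596]]
foot top (array([0.4992, 0.29  , 0.1129]), array([-0.0673, -0.1165, -0.0659,  0.0509]))
stylus tip (array([ 0.5998, -0.2635,  0.0999]), array([ 0.1416,  0.5272,  0.3152, -0.3339]))
tray [array([ 0.6981, -0.0538,  0.0111]), array([ 0.5309, -0.0716,  0.0094]), array([0.5129, 0.1158, 0.015 ]), array([0.6783, 0.1333, 0.0148])]
collar [0.4036 0.1248 0.0072] [ 0.0073  0.0164  0.0085 -0.0074]
spring [ 0.7648 -0.0814  0.0675] [ 0.6164  1.5561  1.1376 -1.0351]
spray [0.7655 0.1315 0.1267] [ 0.2032  0.4017  0.306  -0.2468]
grease [ 0.7318 -0.2497  0.0642] [ 0.3994  1.2516  0.8586 -0.8584]
driver [0.6944 0.286  0.0201] [ 1.1551  1.7471  1.2651 -0.8836]
spanner [ 0.4139 -0.0929 -0.0002] [-0.2354 -0.7223 -0.375   0.3681]
```

>>> arm_command --travel '[[0.06, 0.1, 0.04], [0.12, 0.2, 0.08], [0.18, 0.31, 0.108], [0.24, 0.42, 0.108], [0.3, 0.53, 0.108], [0.36, 0.64, 0.108], [0.43, 0.75, 0.108], [0.496, 0.852, 0.108], [0.496, 0.952, 0.108], [0.496, 0.99, 0.108]]' --delta_rot '[[0, 0, 0.05], [0, 0, 0.1], [0, 0, 0.15], [0, 0, 0.2], [0, 0, 0.25], [0, 0, 0.3], [0, 0, 0.35], [0, 0, 0.4], [0, 0, 0.45], [0, 0, 0.498]]' --grip 1

```text
time_s: 1.4
tcp_pos: [0.5002, -0.1286, 0.2993]
eef_rot: [180.0, 0.0, -113.0]
contact_force: [0.1, -0.1, -0.1]
gripper_width: 0.0878
gripper_force: 0.0
```

>>> arm_command --travel '[[0, 0.12, 0], [0, 0.24, 0], [0, 0.36, 0], [0, 0.48, 0], [0, 0.6, -0.02], [0, 0.7, -0.06], [0, 0.78, -0.1], [-0.002, 0.843, -0.13], [-0.002, 0.843, -0.13], [-0.002, 0.843, -0.13]]' --delta_rot '[[0, 0, 0], [0, 0, 0], [0, 0, 0], [0, 0, 0], [0, 0, 0], [0, 0, 0], [0, 0, 0], [0, 0, 0], [0, 0, 0], [0, 0, 0]]'

```text
time_s: 2.65
tcp_pos: [0.499, 0.2901, 0.2346]
eef_rot: [180.0, -0.0, -113.2]
contact_force: [-0.1, -0.0, -0.5]
gripper_width: 0.0878
gripper_force: 0.0
```

```bash
cat >> h.py <<'E'
def wristcam(s,c):
    from scipy.spatial.transform import Rotation as Ro
    T=np.eye(4);T[:3,:3]=Ro.from_euler("xyz",s["eef_rot"],degrees=True).as_matrix();T[:3,3]=s["tcp_pos"]
    W=np.linalg.inv(T@c["mount"]);c["R"]=W[:3,:3];c["t"]=W[:3,3];return c
E
python3 - <<'E'
from h import *
from plant import r,viewer
s=r.get_state();c=wristcam(s,viewer.capture("wrist"));pickle.dump(c,open("w1.pkl","wb"))
print(s["tcp_pos"],s["eef_rot"],s["contact_force"])
a=np.radians(-113.3);R=np.array([[np.cos(a),-np.sin(a),0],[np.sin(a),np.cos(a),0],[0,0,1]])
P=[(i*.013,j*.013,.113) for i,j in((1,1),(1,-1),(-1,-1),(-1,1))]+[(-.055,.07,.008),(-.055,-.07,.008),(.055,.07,.008),(.055,-.07,.008)]
p=proj(c,np.array(P)@R.T+[.499,.2905,0]);print(p)
I=cv2.resize(c["img"][:,:,::-1],(800,600),interpolation=cv2.INTER_CUBIC)
for q in p: cv2.circle(I,tuple(int(v) for v in (q+.5)*1.5625),2,(0,0,255),-1)
cv2.imwrite("pics/w1.png",I)
E
```

```text
[0.4990451  0.29013384 0.2345715 ] [ 1.79998417e+02 -2.47369082e-02 -1.13230598e+02] [-0.10652921 -0.03228629 -0.47782827]
[[239.37425187 180.85832023]
 [269.52850619 180.8920493 ]
 [269.06401567 209.34159984]
 [239.7302591  209.31097923]
 [198.19322383 212.80919187]
 [310.09179506 212.92565206]
 [193.58540336 123.03538878]
 [314.99323112 123.18721268]]
```

View pics/w1.png

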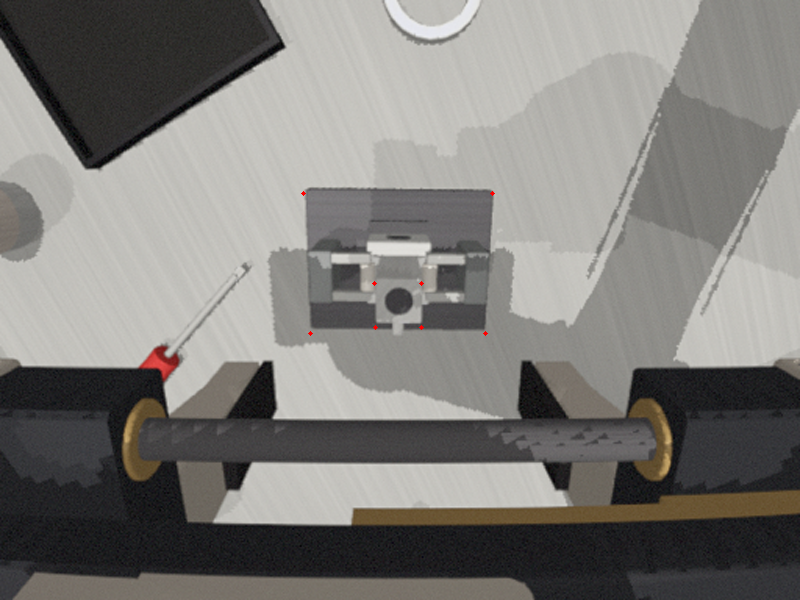

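>>> arm_command --travel '[[0, -0.002, -0.06], [-0.001, -0.002, -0.12], [-0.001, -0.002, -0.18], [-0.001, -0.002, -0.23], [-0.001, -0.002, -0.26], [-0.001, -0.002, -0.282], [-0.001, -0.002, -0.282], [-0.001, -0.002, -0.282]]' --delta_rot '[[0, 0, 0], [0, 0, 0], [0, 0, 0], [0, 0, 0], [0, 0, 0], [0, 0, 0], [0, 0, 0], [0, 0, 0]]'

```text
time_s: 3.7
tcp_pos: [0.499, 0.2897, 0.0944]
eef_rot: [-180.0, 0.1, -113.2]
contact_force: [-0.4, 0.6, -0.4]
gripper_width: 0.0879
gripper_force: 0.0
```

>>> arm_command --travel '[[0, 0, 0], [0, 0, 0], [0, 0, 0], [0, 0, 0], [0, 0, 0], [0, 0, 0], [0, 0, 0], [0, 0, 0]]' --delta_rot '[[0, 0, 0], [0, 0, 0], [0, 0, 0], [0, 0, 0], [0, 0, 0], [0, 0, 0], [0, 0, 0], [0, 0, 0]]' --grip 0 --newtons 60

```text
time_s: 4.7
tcp_pos: [0.4984, 0.2893, 0.0934]
eef_rot: [180.0, -0.0, -113.3]
contact_force: [-1.2, 0.8, -0.5]
gripper_width: 0.0256
gripper_force: 59.9
```

>>> arm_command --travel '[[0, 0, 0.006], [0, 0, 0.012], [0, 0, 0.018], [0, 0, 0.024], [0, 0, 0.03], [0, 0, 0.04], [0, 0, 0.06], [0, 0, 0.09], [0, 0, 0.13], [0, 0, 0.18], [0, 0, 0.24], [0, 0, 0.3], [0, 0, 0.3], [0, 0, 0.3]]' --delta_rot '[[0, 0, 0], [0, 0, 0], [0, 0, 0], [0, 0, 0], [0, 0, 0], [0, 0, 0], [0, 0, 0], [0, 0, 0], [0, 0, 0], [0, 0, 0], [0, 0, 0], [0, 0, 0], [0, 0, 0], [0, 0, 0]]'

```text
time_s: 6.45
tcp_pos: [0.4982, 0.289, 0.2434]
eef_rot: [180.0, -0.0, -113.3]
contact_force: [-0.9, 0.1, -4.6]
gripper_width: 0.0256
gripper_force: 59.9
```

```bash
python3 - <<'E'
from h import *
from plant import r,viewer
s=r.get_state();print(s["tcp_pos"],s["eef_rot"],s["contact_force"],s["moment"],s["gripper_width"])
A=[]
for n in("scene","side"):
    c=viewer.capture(n)
    u,v=proj(c,[s["tcp_pos"]-[0,0,.06]])[0].astype(int);print(n,u,v)
    A.append(cv2.resize(c["img"][v-50:v+50,u-50:u+50,::-1],(400,400),interpolation=cv2.INTER_CUBIC))
cv2.imwrite("pics/lift.png",np.clip(255*(np.hstack(A)/255.)**.6,0,255).astype(np.uint8))
E
```

```text
[0.49816676 0.28903488 0.24338472] [ 1.79972852e+02 -3.23572386e-03 -1.13266266e+02] [-0.85217319  0.11345747 -4.62666181] [ 0.04175133  0.03554513 -0.03768662] 0.025637205778223062
scene 377 212
side 196 243
```

View pics/lift.png

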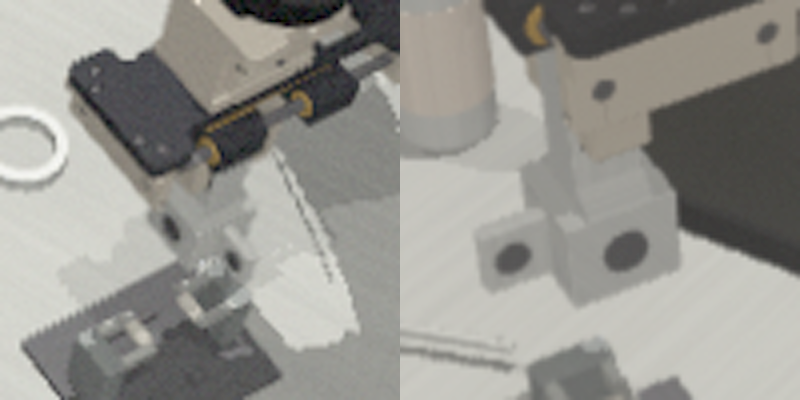

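>>> arm_command --travel '[[0.01, -0.04, 0.01], [0.03, -0.11, 0.01], [0.05, -0.2, 0.01], [0.07, -0.3, 0.01], [0.09, -0.4, 0.01], [0.11, -0.5, 0.01], [0.13, -0.59, 0.01], [0.15, -0.65, 0.01], [0.16, -0.69, 0.01], [0.16, -0.7, 0.01], [0.16, -0.7, 0.01]]' --delta_rot '[[0, 0, -0.05], [0, 0, -0.15], [0, 0, -0.25], [0, 0, -0.35], [0, 0, -0.45], [0, 0, -0.55], [0, 0, -0.65], [0, 0, -0.75], [0, 0, -0.85], [0, 0, -0.894], [0, 0, -0.894]]'

```text
time_s: 7.92
tcp_pos: [0.5781, -0.0612, 0.2474]
eef_rot: [-180.0, -0.1, 166.3]
contact_force: [-0.7, 0.1, -4.2]
gripper_width: 0.0257
gripper_force: 59.9
```

```bash
python3 - <<'E'
from h import *
from plant import r
s=r.get_state();print(s["tcp_pos"],s["eef_rot"],s["joints"])
D=pickle.load(open("side.pkl","rb"))
for h in(.080,.0854,.09):
    print(h,proj(D,[[.4982-.0202,.289+.0087,.2434-h+.019]]),"obs 202.3 255.3")
E
```

```text
[ 0.57812728 -0.06119694  0.24736844] [-1.79951161e+02 -1.14900940e-01  1.66263552e+02] [ 1.32157150e+01  1.17904022e+01 -1.12266651e+01 -9.27468718e-03
 -6.71074900e+01 -1.16948497e+02]
0.08 [[202.50912273 251.91275225]] obs 202.3 255.3
0.0854 [[202.7811235  254.71533358]] obs 202.3 255.3
0.09 [[203.0111231 257.0840606]] obs 202.3 255.3
```

>>> arm_command --travel '[[0.01, -0.04, 0], [0.03, -0.12, 0], [0.05, -0.2, 0], [0.065, -0.26, -0.02], [0.07, -0.283, -0.06], [0.07, -0.283, -0.11], [0.07, -0.283, -0.145], [0.07, -0.283, -0.16], [0.07, -0.283, -0.16], [0.07, -0.283, -0.16]]' --delta_rot '[[0, 0, 0], [0, 0, 0], [0, 0, 0], [0, 0, 0], [0, 0, 0], [0, 0, 0], [0, 0, 0], [0, 0, 0], [0, 0, 0], [0, 0, 0]]'

```text
time_s: 9.18
tcp_pos: [0.6142, -0.202, 0.1696]
eef_rot: [180.0, 0.1, 166.3]
contact_force: [-0.7, -0.4, -3.4]
gripper_width: 0.0256
gripper_force: 59.9
```

```bash
python3 - <<'E'
from h import *
from plant import r,viewer
s=r.get_state();print(s["tcp_pos"],s["eef_rot"],s["contact_force"])
A=[]
for n in("scene","side"):
    c=viewer.capture(n)
    u,v=proj(c,[[.605,-.235,.1]])[0].astype(int);print(n,u,v)
    A.append(cv2.resize(c["img"][v-40:v+40,u-40:u+40,::-1],(400,400),interpolation=cv2.INTER_CUBIC))
cv2.imwrite("pics/pre1.png",np.clip(255*(np.hstack(A)/255.)**.6,0,255).astype(np.uint8))
E
```

```text
[ 0.6142367  -0.20197364  0.16957974] [1.79996505e+02 9.03259961e-02 1.66335383e+02] [-0.69661615 -0.36550717 -3.35957065]
scene 188 162
side 312 136
```

View pics/pre1.png

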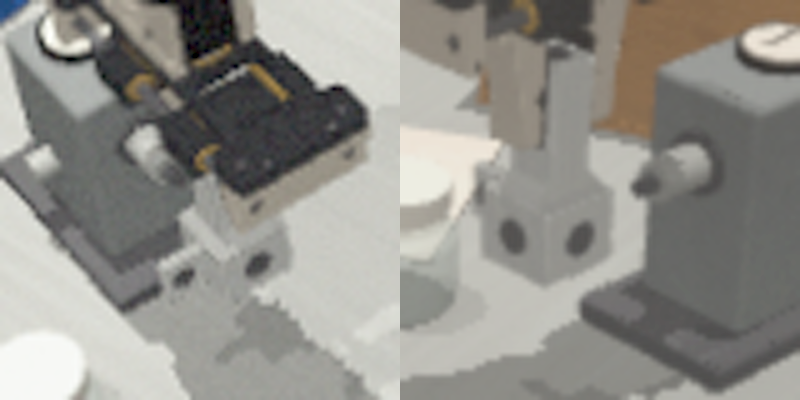

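```bash
python3 - <<'E'
from h import *
D=pickle.load(open("side.pkl","rb"));S=pickle.load(open("scene.pkl","rb"))
o=np.array([312-40,136-40])
v=lambda x,y:o+np.array([(x-400)/5,y/5])-.4
u=np.array([.2385,.971]);q=np.array([.6142,-.202])
w=np.array([-u[1],u[0]]) 
print("spot1 obs",v(582,238),"pred",proj(D,[[*(q-u*.022),.102]]))
f2=-w  # foot +x when foot +y = -u : yaw166
a=np.radians(166.3);fx=np.array([np.cos(a),np.sin(a)])
print("spot2 obs",v(513,237),"pred",proj(D,[[*(q+fx*.022),.102]]))
print("tip obs",v(643,190),"pred",proj(D,[[.5985,-.263,.1]]),proj(D,[[.5998,-.2635,.1]]),proj(D,[[.5973,-.2623,.1]]))
print("root", v(705,165),proj(D,[[.5887,-.2973,.1]]))
print("ahead of tip",proj(D,[[*(np.array([.5985,-.263])+u*.04),.1]]))
s=np.array([188-40,162-40]);z=lambda x,y:s+np.array([x/5,y/5])-.4
print("scene spot2",z(260,263),proj(S,[[*(q+fx*.022),.102]]),"ear side spot?",z(182,277),"tip",z(175,172),proj(S,[[.5985,-.263,.1]]))
E
```

```text
spot1 obs [308.  143.2] pred [[308.40329155 137.19895866]]
spot2 obs [294.2 143. ] pred [[308.44961126 143.51028285]]
tip obs [320.2 133.6] pred [[320.54709875 132.74701128]] [[320.18301321 132.52569325]] [[320.83437621 132.98928093]]
root [332.6 128.6] [[331.00679827 128.48159515]]
ahead of tip [[308.86874109 137.9173262 ]]
scene spot2 [199.6 174.2] [[201.55515138 165.55192645]] ear side spot? [184. 177.] tip [182.6 156. ] [[183.2073625  156.70094407]]
```

>>> arm_command --travel '[[-0.002, -0.01, -0.002], [-0.005, -0.02, -0.004], [-0.0075, -0.03, -0.004], [-0.01, -0.04, -0.004], [-0.0125, -0.05, -0.004], [-0.014, -0.057, -0.004], [-0.0155, -0.064, -0.004], [-0.0165, -0.068, -0.004], [-0.0165, -0.068, -0.004], [-0.0165, -0.068, -0.004]]' --delta_rot '[[0, 0, 0], [0, 0, 0], [0, 0, 0], [0, 0, 0], [0, 0, 0], [0, 0, 0], [0, 0, 0], [0, 0, 0], [0, 0, 0], [0, 0, 0]]'

```text
time_s: 10.52
tcp_pos: [0.6054, -0.2361, 0.1666]
eef_rot: [180.0, -0.0, 166.3]
contact_force: [1.5, 0.4, -3.2]
gripper_width: 0.0261
gripper_force: 59.9
```

>>> arm_command --travel '[[-0.0005, -0.002, 0], [-0.001, -0.004, 0], [-0.0015, -0.006, 0], [-0.002, -0.008, 0], [-0.002, -0.008, 0], [-0.002, -0.008, 0]]' --delta_rot '[[0, 0, 0], [0, 0, 0], [0, 0, 0], [0, 0, 0], [0, 0, 0], [0, 0, 0]]'

```text
time_s: 11.28
tcp_pos: [0.6044, -0.2399, 0.1666]
eef_rot: [180.0, 0.0, 166.3]
contact_force: [0.3, 3.4, -2.2]
gripper_width: 0.0261
gripper_force: 59.9
```

>>> arm_command --travel '[[-0.0005, -0.002, 0], [-0.001, -0.004, 0], [-0.0015, -0.006, 0], [-0.002, -0.008, 0], [-0.002, -0.008, 0], [-0.002, -0.008, 0]]' --delta_rot '[[0, 0, 0], [0, 0, 0], [0, 0, 0], [0, 0, 0], [0, 0, 0], [0, 0, 0]]'

```text
time_s: 12.02
tcp_pos: [0.6035, -0.2437, 0.1665]
eef_rot: [180.0, 0.0, 166.3]
contact_force: [0.4, 6.0, -2.8]
gripper_width: 0.0259
gripper_force: 59.9
```

>>> arm_command --travel '[[-0.0005, -0.002, 0], [-0.001, -0.004, 0], [-0.0013, -0.005, 0], [-0.0013, -0.005, 0], [-0.0013, -0.005, 0]]' --delta_rot '[[0, 0, 0], [0, 0, 0], [0, 0, 0], [0, 0, 0], [0, 0, 0]]'

```text
time_s: 12.65
tcp_pos: [0.603, -0.2458, 0.1666]
eef_rot: [179.9, 0.0, 166.3]
contact_force: [0.6, 8.3, -2.0]
gripper_width: 0.0254
gripper_force: 59.9
```

```bash
python3 - <<'E'
from h import *
from plant import r,viewer
print([r.get_state()[k] for k in("tcp_pos","contact_force","moment")])
A=[]
for n in("scene","side"):
    c=viewer.capture(n)
    u,v=proj(c,[[.598,-.265,.1]])[0].astype(int);print(n,u,v)
    A.append(cv2.resize(c["img"][v-25:v+25,u-25:u+25,::-1],(400,400),interpolation=cv2.INTER_CUBIC))
cv2.imwrite("pics/press1.png",np.clip(255*(np.hstack(A)/255.)**.6,0,255).astype(np.uint8))
E
```

```text
[array([ 0.6029823 , -0.24580205,  0.16656527]), array([ 0.56641761,  8.31009457, -2.01234992]), array([ 3.2905854 , -0.52067825, -0.07078038])]
scene 182 156
side 321 132
```

View pics/press1.png

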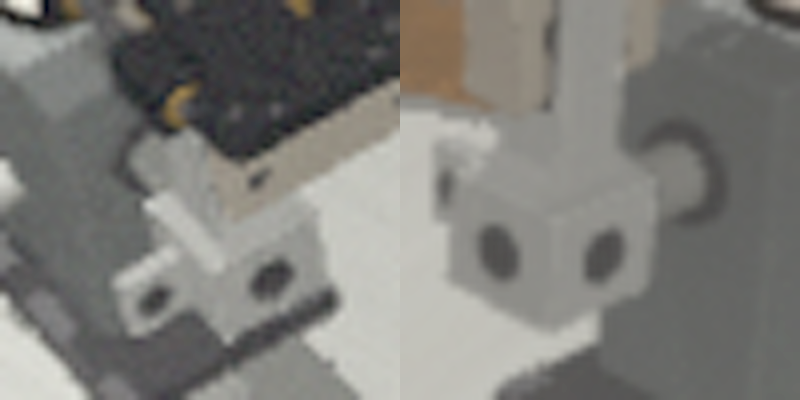

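>>> arm_command --travel '[[-0.0002, -0.001, 0], [-0.0003, -0.0015, 0], [-0.0003, -0.0015, 0], [-0.0003, -0.0015, 0]]' --delta_rot '[[0, 0, 0], [0, 0, 0], [0, 0, 0], [0, 0, 0]]'

```text
time_s: 13.25
tcp_pos: [0.6029, -0.2464, 0.1666]
eef_rot: [179.9, 0.0, 166.3]
contact_force: [0.8, 9.3, -1.8]
gripper_width: 0.0258
gripper_force: 59.9
```

>>> arm_command --travel '[[0.003, 0.012, 0], [0.008, 0.034, 0], [0.014, 0.056, 0], [0.019, 0.078, 0], [0.022, 0.088, 0], [0.022, 0.088, 0], [0.022, 0.088, 0], [0.022, 0.088, 0], [0.022, 0.088, 0], [0.022, 0.088, 0], [0.022, 0.088, 0], [0.022, 0.088, 0], [0.022, 0.088, 0], [0.022, 0.088, 0], [0.022, 0.088, 0]]' --delta_rot '[[0, 0, 0], [0, 0, 0], [0, 0, 0], [0, 0, 0.06], [0, 0, 0.15], [0, 0, 0.26], [0, 0, 0.37], [0, 0, 0.48], [0, 0, 0.59], [0, 0, 0.7], [0, 0, 0.81], [0, 0, 0.91], [0, 0, 1.0], [0, 0, 1.0], [0, 0, 1.0]]'

```text
time_s: 15.12
tcp_pos: [0.6135, -0.2033, 0.1665]
eef_rot: [180.0, -0.0, -103.9]
contact_force: [0.7, 0.1, -3.1]
gripper_width: 0.0255
gripper_force: 59.9
```

```bash
python3 - <<'E'
from h import *
from plant import r,viewer
s=r.get_state();print([s[k] for k in("tcp_pos","eef_rot","contact_force","moment")])
c=viewer.capture("side");pickle.dump(c,open("side2.pkl","wb"))
print(proj(c,[s["tcp_pos"]-[0,0,.0675]]))
E
```

```text
[array([ 0.61352026, -0.20330952,  0.16653062]), array([ 1.79992148e+02, -1.17443800e-02, -1.03876822e+02]), array([ 0.72673914,  0.10823857, -3.11220478]), array([ 0.04015675,  0.15834447, -0.01687126])]
[[302.27440603 141.09377502]]
```

>>> arm_command --travel '[[-0.003, -0.011, 0], [-0.006, -0.023, 0], [-0.009, -0.036, 0], [-0.012, -0.048, 0], [-0.0145, -0.058, 0], [-0.016, -0.064, 0], [-0.017, -0.069, 0], [-0.018, -0.073, 0], [-0.018, -0.073, 0], [-0.018, -0.073, 0]]' --delta_rot '[[0, 0, 0], [0, 0, 0], [0, 0, 0], [0, 0, 0], [0, 0, 0], [0, 0, 0], [0, 0, 0], [0, 0, 0], [0, 0, 0], [0, 0, 0]]'

```text
time_s: 16.42
tcp_pos: [0.6047, -0.2395, 0.1666]
eef_rot: [-180.0, 0.0, -103.7]
contact_force: [1.0, 3.1, -2.9]
gripper_width: 0.0254
gripper_force: 59.9
```

>>> arm_command --travel '[[-0.0005, -0.002, 0], [-0.001, -0.004, 0], [-0.0015, -0.006, 0], [-0.002, -0.008, 0], [-0.002, -0.008, 0], [-0.002, -0.008, 0]]' --delta_rot '[[0, 0, 0], [0, 0, 0], [0, 0, 0], [0, 0, 0], [0, 0, 0], [0, 0, 0]]'

```text
time_s: 17.18
tcp_pos: [0.6037, -0.2434, 0.1666]
eef_rot: [-180.0, 0.0, -103.7]
contact_force: [0.2, 6.4, -2.0]
gripper_width: 0.0254
gripper_force: 59.9
```

Same force profile as side one, so no slip so far.

>>> arm_command --travel '[[-0.0005, -0.002, 0], [-0.001, -0.004, 0], [-0.0014, -0.0055, 0], [-0.0014, -0.0055, 0], [-0.0014, -0.0055, 0]]' --delta_rot '[[0, 0, 0], [0, 0, 0], [0, 0, 0], [0, 0, 0], [0, 0, 0]]'

```text
time_s: 17.8
tcp_pos: [0.6031, -0.2457, 0.1666]
eef_rot: [-180.0, 0.1, -103.7]
contact_force: [0.9, 8.2, -0.9]
gripper_width: 0.0255
gripper_force: 59.9
```

```bash
python3 - <<'E'
from h import *
from plant import r,viewer
s=r.get_state();print([s[k] for k in("tcp_pos","eef_rot","contact_force")])
A=[]
for n in("scene","side"):
    c=viewer.capture(n)
    u,v=proj(c,[[.6,-.255,.1]])[0].astype(int)
    A.append(cv2.resize(c["img"][v-30:v+30,u-30:u+30,::-1],(400,400),interpolation=cv2.INTER_CUBIC))
cv2.imwrite("pics/press2.png",np.clip(255*(np.hstack(A)/255.)**.6,0,255).astype(np.uint8))
E
```

```text
[array([ 0.60313254, -0.2457075 ,  0.16656767]), array([-1.79980698e+02,  7.77695134e-02, -1.03705978e+02]), array([ 0.94763961,  8.19585105, -0.93316032])]
```

View pics/press2.png

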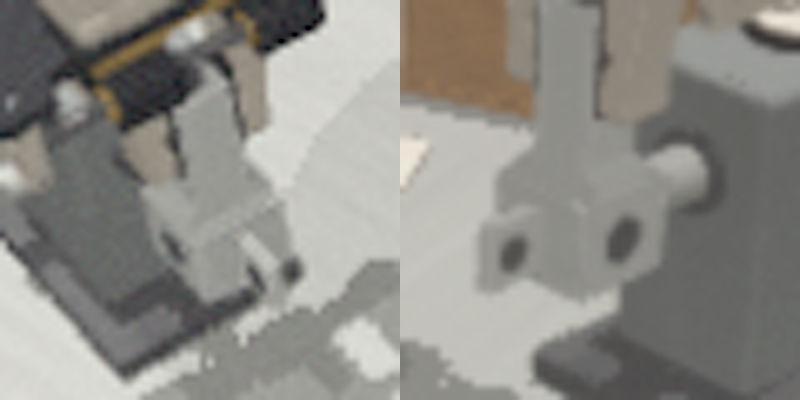

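>>> arm_command --travel '[[-0.0002, -0.001, 0], [-0.0003, -0.0015, 0], [-0.0003, -0.0015, 0], [-0.0003, -0.0015, 0]]' --delta_rot '[[0, 0, 0], [0, 0, 0], [0, 0, 0], [0, 0, 0]]'

```text
time_s: 18.4
tcp_pos: [0.603, -0.2463, 0.1665]
eef_rot: [-180.0, 0.1, -103.7]
contact_force: [0.8, 8.5, -0.7]
gripper_width: 0.0254
gripper_force: 59.9
```

>>> arm_command --travel '[[0.003, 0.012, 0], [0.008, 0.034, 0], [0.014, 0.056, 0], [0.019, 0.078, 0], [0.022, 0.088, 0], [0.022, 0.088, 0], [0.022, 0.088, 0], [0.022, 0.088, 0], [0.022, 0.088, 0], [0.022, 0.088, 0], [0.022, 0.088, 0], [0.022, 0.088, 0], [0.022, 0.088, 0], [0.022, 0.088, 0], [0.022, 0.088, 0]]' --delta_rot '[[0, 0, 0], [0, 0, 0], [0, 0, 0], [0, 0, 0.06], [0, 0, 0.15], [0, 0, 0.26], [0, 0, 0.37], [0, 0, 0.48], [0, 0, 0.59], [0, 0, 0.7], [0, 0, 0.81], [0, 0, 0.91], [0, 0, 1.0], [0, 0, 1.0], [0, 0, 1.0]]'

```text
time_s: 20.27
tcp_pos: [0.6137, -0.2033, 0.1666]
eef_rot: [180.0, 0.0, -13.9]
contact_force: [0.1, -0.4, -3.5]
gripper_width: 0.0258
gripper_force: 59.9
```

>>> arm_command --travel '[[-0.003, -0.011, 0], [-0.006, -0.023, 0], [-0.009, -0.036, 0], [-0.012, -0.048, 0], [-0.0145, -0.058, 0], [-0.016, -0.064, 0], [-0.017, -0.069, 0], [-0.018, -0.073, 0], [-0.018, -0.073, 0], [-0.018, -0.073, 0]]' --delta_rot '[[0, 0, 0], [0, 0, 0], [0, 0, 0], [0, 0, 0], [0, 0, 0], [0, 0, 0], [0, 0, 0], [0, 0, 0], [0, 0, 0], [0, 0, 0]]'

```text
time_s: 21.52
tcp_pos: [0.6048, -0.2395, 0.1666]
eef_rot: [-180.0, -0.0, -13.7]
contact_force: [0.6, 3.4, -2.7]
gripper_width: 0.0259
gripper_force: 59.9
```

>>> arm_command --travel '[[-0.0005, -0.002, 0], [-0.001, -0.004, 0], [-0.0015, -0.006, 0], [-0.002, -0.008, 0], [-0.002, -0.008, 0], [-0.002, -0.008, 0]]' --delta_rot '[[0, 0, 0], [0, 0, 0], [0, 0, 0], [0, 0, 0], [0, 0, 0], [0, 0, 0]]'

```text
time_s: 22.28
tcp_pos: [0.6039, -0.2434, 0.1666]
eef_rot: [-180.0, -0.0, -13.7]
contact_force: [0.4, 6.7, -2.7]
gripper_width: 0.0257
gripper_force: 59.9
```

>>> arm_command --travel '[[-0.0005, -0.002, 0], [-0.001, -0.004, 0], [-0.0014, -0.0055, 0], [-0.0014, -0.0055, 0], [-0.0014, -0.0055, 0]]' --delta_rot '[[0, 0, 0], [0, 0, 0], [0, 0, 0], [0, 0, 0], [0, 0, 0]]'

```text
time_s: 22.9
tcp_pos: [0.6033, -0.2457, 0.1666]
eef_rot: [-179.9, -0.0, -13.7]
contact_force: [0.5, 8.2, -1.0]
gripper_width: 0.0258
gripper_force: 59.9
```

>>> arm_command --travel '[[-0.0002, -0.001, 0], [-0.0003, -0.0013, 0], [-0.0003, -0.0013, 0], [-0.0003, -0.0013, 0]]' --delta_rot '[[0, 0, 0], [0, 0, 0], [0, 0, 0], [0, 0, 0]]'

```text
time_s: 23.4
tcp_pos: [0.6031, -0.2463, 0.1665]
eef_rot: [-179.9, -0.0, -13.7]
contact_force: [1.6, 8.9, -1.8]
gripper_width: 0.0256
gripper_force: 59.9
```

>>> arm_command --travel '[[0.003, 0.012, 0], [0.008, 0.034, 0], [0.014, 0.056, 0], [0.02, 0.08, 0.01], [0.02, 0.12, 0.03], [0.02, 0.18, 0.05], [0.018, 0.25, 0.06], [0.016, 0.32, 0.06], [0.012, 0.39, 0.06], [0.008, 0.45, 0.05], [0.004, 0.5, 0.02], [0.004, 0.535, -0.03], [0.004, 0.552, -0.07], [0.004, 0.552, -0.1], [0.004, 0.552, -0.11], [0.004, 0.552, -0.11], [0.004, 0.552, -0.11]]' --delta_rot '[[0, 0, 0], [0, 0, 0], [0, 0, 0], [0, 0, 0], [0, 0, 0], [0, 0, 0], [0, 0, 0], [0, 0, 0], [0, 0, 0], [0, 0, 0], [0, 0, 0], [0, 0, 0], [0, 0, 0], [0, 0, 0], [0, 0, 0], [0, 0, 0], [0, 0, 0]]'

```text
time_s: 25.52
tcp_pos: [0.6054, 0.0285, 0.1125]
eef_rot: [-180.0, -0.1, -13.7]
contact_force: [0.8, 0.2, -4.3]
gripper_width: 0.0257
gripper_force: 59.9
```

```bash
python3 - <<'E'
from h import *
from plant import r,viewer
s=r.get_state();print([s[k] for k in("tcp_pos","eef_rot","contact_force","moment")])
A=[]
for n in("scene","side"):
    c=viewer.capture(n)
    u,v=proj(c,[s["tcp_pos"]-[0,0,.06]])[0].astype(int)
    A.append(cv2.resize(c["img"][v-50:v+50,u-50:u+50,::-1],(400,400),interpolation=cv2.INTER_CUBIC))
cv2.imwrite("pics/tray1.png",np.clip(255*(np.hstack(A)/255.)**.6,0,255).astype(np.uint8))
E
```

```text
[array([0.60541704, 0.02847598, 0.11246814]), array([-1.79966906e+02, -7.38198095e-02, -1.37308889e+01]), array([ 0.83165487,  0.16558961, -4.34553039]), array([-0.0647439 ,  0.10575446,  0.01284379])]
```

View pics/tray1.png

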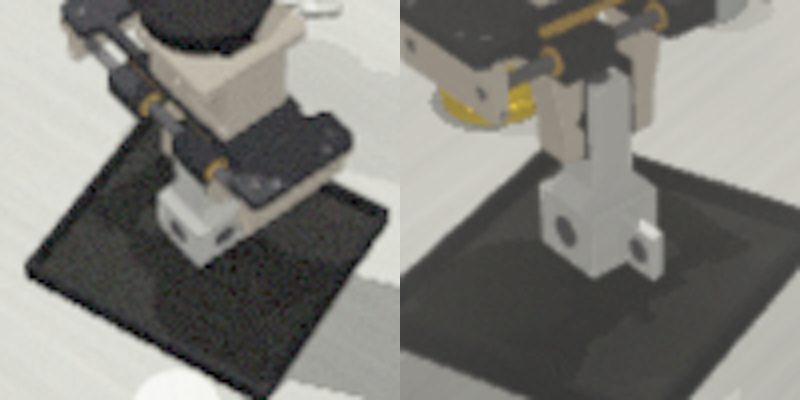

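>>> arm_command --travel '[[0, 0, -0.008], [0, 0, -0.016], [0, 0, -0.024], [0, 0, -0.03], [0, 0, -0.034], [0, 0, -0.037], [0, 0, -0.037], [0, 0, -0.037]]' --delta_rot '[[0, 0, 0], [0, 0, 0], [0, 0, 0], [0, 0, 0], [0, 0, 0], [0, 0, 0], [0, 0, 0], [0, 0, 0]]'

```text
time_s: 26.62
tcp_pos: [0.605, 0.0287, 0.0932]
eef_rot: [-180.0, -0.0, -13.7]
contact_force: [-0.2, 0.2, -3.1]
gripper_width: 0.0261
gripper_force: 59.9
```

>>> arm_command --travel '[[0, 0, -0.001], [0, 0, -0.002], [0, 0, -0.003], [0, 0, -0.004], [0, 0, -0.004], [0, 0, -0.004]]' --delta_rot '[[0, 0, 0], [0, 0, 0], [0, 0, 0], [0, 0, 0], [0, 0, 0], [0, 0, 0]]'

```text
time_s: 27.38
tcp_pos: [0.6048, 0.0287, 0.0911]
eef_rot: [180.0, 0.0, -13.7]
contact_force: [-0.5, -0.3, -3.0]
gripper_width: 0.026
gripper_force: 59.9
```

>>> arm_command --travel '[[0, 0, -0.001], [0, 0, -0.002], [0, 0, -0.003], [0, 0, -0.003], [0, 0, -0.003]]' --delta_rot '[[0, 0, 0], [0, 0, 0], [0, 0, 0], [0, 0, 0], [0, 0, 0]]'

```text
time_s: 28.0
tcp_pos: [0.605, 0.0287, 0.0904]
eef_rot: [-180.0, -0.0, -13.7]
contact_force: [-3.7, 0.3, 5.4]
gripper_width: 0.0259
gripper_force: 59.9
```

>>> arm_command --travel '[[0, 0, 0], [0, 0, 0], [0, 0, 0], [0, 0, 0], [0, 0, 0]]' --delta_rot '[[0, 0, 0], [0, 0, 0], [0, 0, 0], [0, 0, 0], [0, 0, 0]]' --newtons 3

```text
time_s: 28.62
tcp_pos: [0.6051, 0.0286, 0.0897]
eef_rot: [180.0, -0.0, -13.7]
contact_force: [-0.1, -2.1, 4.5]
gripper_width: 0.0259
gripper_force: 3.0
```

>>> arm_command --travel '[[0, 0, 0], [0, 0, 0], [0, 0, 0], [0, 0, 0], [0, 0, 0], [0, 0, 0], [0, 0, 0.02], [0, 0, 0.06], [0, 0, 0.12], [0, 0, 0.2], [0, 0, 0.3], [0, 0, 0.36], [0, 0, 0.36], [0, 0, 0.36]]' --delta_rot '[[0, 0, 0], [0, 0, 0], [0, 0, 0], [0, 0, 0], [0, 0, 0], [0, 0, 0], [0, 0, 0], [0, 0, 0], [0, 0, 0], [0, 0, 0], [0, 0, 0], [0, 0, 0], [0, 0, 0], [0, 0, 0]]' --grip 1

```text
time_s: 30.38
tcp_pos: [0.6044, 0.0287, 0.2695]
eef_rot: [-180.0, 0.0, -13.7]
contact_force: [-0.4, -0.6, -1.1]
gripper_width: 0.0876
gripper_force: 0.0
```

```bash
python3 - <<'E'
from h import *
from plant import r,viewer
s=r.get_state();print(s["tcp_pos"],s["contact_force"],s["gripper_width"])
A=[]
for n in("scene","side"):
    c=viewer.capture(n)
    u,v=proj(c,[[.605,.0287,.05]])[0].astype(int)
    A.append(cv2.resize(c["img"][v-50:v+50,u-50:u+50,::-1],(400,400),interpolation=cv2.INTER_CUBIC))
cv2.imwrite("pics/end.png",np.clip(255*(np.hstack(A)/255.)**.6,0,255).astype(np.uint8))
E
```

```text
[0.60443826 0.02868582 0.26951007] [-0.38891346 -0.56749474 -1.10283786] 0.08758247859633295
```

View pics/end.png

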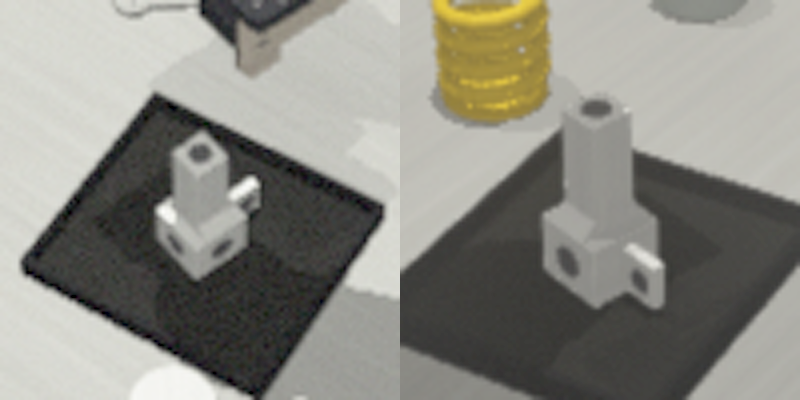

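The foot stands upright, free, in the middle of the tray.

```bash
python3 -c "
from plant import close_job
print(close_job())"
```

```text
the job is handed in; nothing more can be done
None
```

I handed the job in at about 30 s: the foot's three plain sides were pressed in order at about 8.5–9.3 N measured at the wrist (stylus in roughly 8 mm by the spring figures), and the foot was left standing upright and released in the tray; the hand-in returned no verdict.

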